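# Set the browning wheel of the sandwich press and switch it on

### The arm

A 6-joint arm with a two-finger parallel gripper is mounted at the origin on the work surface. World frame = base frame: x ahead of the robot, y to its left, z up, the work surface at z = 0. Lengths are in m, angles in degrees, forces in N, time in s.
With the tool pointing down it reaches from about 0.425 to 0.95 m from the base axis. Payload 3.5 kg.
Tool frame: the origin (TCP) lies between the finger pads; the fingertips stand 8 mm ahead of it and the grasp point (between the pads) lies 11 mm behind it (bot.tip_reach is the distance from the TCP to the fingertips, in m); z points along the fingers, x is the direction in which the jaws open and shut, and the axes are right-handed (so a half turn about z gives the same grasp; the last joint's range is limited). The gripper opens to 85 mm and grips with 20 to 120 N. Pads are 22 mm wide; open, the fingers measure 114 mm over their backs; the gripper's body (76 mm by 85 mm) begins 54 mm behind the grasp point. The pads swing forward as they close: fully open they stand 13 mm farther back than shut.
Start: joints at [68.755, 16.404, 90.338, -0, 73.258, -8.594], TCP at [0.148, 0.659, 0.239] pointing down, gripper open.
Joint ranges: [-158.93, 158.93], [-51.34, 127.21], [12.03, 142.37], [-87.48, 267.48], [13.55, 161.25], [-162.69, 162.69]. Speed limits (degrees/s): [159.86, 159.86, 180, 180, 180, 180].

### API

Orientations are given as a 3x3 rotation matrix whose columns are the frame's x, y, z axes.
In Python, from workcell import bot gives the robot as it stands.
- The arm moves only by the shell command python3 -m crank 'ROWS' [OPENING]. ROWS is JSON, one flat list of numbers, 6 for each row, row after row: the shift along the world's x, y, z in cm, then the turn, a rotation vector about the world's x, y, z in degrees. A call has 1 to 8 rows; each row shifts and turns the commanded pose from where the row before left it; what a row does not reach is not made up. A row lasts 1/10 s, in which the tool goes at most 50 mm and 8.59 degrees, less where a joint would pass 70% of its speed; a pose out of reach is approached as far as the arm can. A call with a gripper value outside its range is refused whole. OPENING is the opening, from 0 (shut) to 1 (fully open), set as the call begins (- or left out, the last holds). The fingers move at their own pace and stop on an object; the grip force is fixed at half the most. Time passes only in rows, so rows that do not move let the fingers close. It gives the time, the measured TCP pose, the force and the opening at its end, in the units of the state.
- bot.state(): the state, without advancing time (a new reading comes with each control period).
- bot.capture(name): name is "scene" or "top" or "wrist"; returns a dict with "image" (480x640x3 uint8, red, green, blue), "fov_y" (degrees; the focal length in pixels is half the picture's height over the tangent of half this angle, whatever the lens; pixels are square), "cx", "cy" (the principal point, pixels), "rvec" (rotation vector, rad) and "tvec" (3), from world to camera coordinates, as OpenCV has them; the wrist camera has in their place "tool_from_camera" (4x4, takes a point from camera to tool coordinates, whose origin is the TCP and whose axes are the tool frame's). Camera axes: x right, y down, z forward; pixel columns grow to the right and rows downward; lengths in m; the calibration is good to about 2 mm. A picture is of the moment at which its call begins: read the wrist's pose just before it. There is no depth.
- bot.job_done(): hands the job in, once; it reports no verdict.
The state is a dict: "clock": time; "joints": joint angles; "dq": joint speeds; "joint_torque": joint torques, N m; "eef_pos": TCP position; "eef_rot": TCP orientation; "ft_force": force on the tool from outside, world axes, zero at the start; "wrist_torque": the same for the moment, N m; "grip_width": finger opening in m.
Only numpy, scipy, OpenCV 4.12 (cv2) and the standard library are available. Lean on these libraries where they do the work, as an engineer would, in place of code of your own. Each camera call takes 0.05 s, during which the arm holds its last target. There are 200 camera calls.

### The job

On the sandwich press, flick the edge of the black browning thumbwheel with a fingertip, click by click, until its orange line rests at the green mark on the scale; then press the front half of the red rocker switch down so that it snaps on. Do not lift the lid or anything else, and leave the other things on the worktop where they stand.

Things in the scene. Friction and masses are not known exactly. Their poses are not given: they have to be found in the camera images.
- press: electric sandwich press, closed, 260 mm deep (x), 290 mm wide (y), firm on rubber feet, cannot be shifted. Origin: centre of its underside, on the worktop. Its -x is its front, with the handle, to the robot; y to the left seen from the robot; z up. A black control pod (80 x 215 mm, flat deck 112 mm above the worktop) tops the lid's front: wheel in its left half, red rocker in its right.
- wheel_top (a point): highest point of the thumbwheel's rim, fixed in the pod at (-90, 50, 130) mm in the press frame, however the wheel is turned; axes as the press. It is the highest part of the press, 18 mm above the deck. A fingertip laid here with 4 to 8 N and drawn sideways along the press's y carries the rim along.
- wheel_axle (a point): centre of the thumbwheel, 27 mm below its top. The wheel is a black disc with a ribbed rubber rim, 54 mm in diameter and 16 mm thick, upright in a slot, its axle along the press's x, so that its rim runs left-right (press's y). An orange line crosses its rim and runs down both its faces. About 1.2 N along the rim takes it over a click.
- wheel (a joint): turn of the thumbwheel, rad; grows as the top of its rim goes right seen from the robot (press's -y). Spring clicks every 0.2618 rad (15 deg, 7 mm of rim); let go between two it drops into the nearer. Nine settings: 0 (line 60 deg left of the top) to 2.094 (60 deg right), stops at both ends. At the green mark it reads 1.571 (30 deg right). It starts two to six clicks short (left) of that.
- green_mark (a point): middle of the green mark in front of the slot, on the deck, 13.5 mm right of the wheel's middle: 4 mm wide, 15 mm long, a twin behind the slot. It is the seventh of nine marks from the left; the others are white, in front only, growing from light (left) to dark (right).
- switch_front (a point): where to press the rocker: centre of its front half, at (-103, -55, 115) mm in the press frame, at the height of its surface when on, 3 mm above the deck. While off, the surface here is about 6 mm higher and slopes up to the front. About 4 N pressed straight down here snaps it over.
- switch_middle (a point): middle of the red rocker, over its hinge, 3 mm above the deck. The rocker is 36 mm long (x), 22 mm wide (y), its halves form a shallow V; the front half bears a white line.
- rocker (a joint): tilt of the rocker, rad: 0 off (front half up, as at the start), 0.44 on (front half down); it snaps over at the middle and stays.
- handle (a point): middle of the lid's black front handle bar (20 mm thick, 200 mm long along the press's y), at (-174, 0, 76) mm in the press frame while the lid is down, 76 mm above the worktop; it rises as the lid, hinged at the rear, is opened. The lid is closed at the start and its weight keeps it so. To be left alone.
- mug: blue mug, 80 mm across, 95 mm tall. Origin: centre of its underside. A bystander.
- jam_jar: amber jam jar with red lid, 68 mm across, 95 mm tall. Origin: centre of its underside. A bystander.
- sandwich: white plate, 210 mm across, with an untoasted sandwich on it, 40 mm tall. Origin: centre of its underside. A bystander.
- butter_dish: white and blue covered butter dish, 150 x 95 x 73 mm. Origin: centre of its underside. A bystander.
- spice_jar: brown spice jar with wooden cap, 56 mm across, 120 mm tall. Origin: centre of its underside. A bystander.
- pepper_mill: dark wooden pepper mill, 56 mm across, 168 mm tall. Origin: centre of its underside. A bystander.
- spatula: spatula lying flat, about 300 mm long. A bystander.

How it is judged (in metres and radians):
On the way, in this order (a step that is already met when the one before it is completed fails the run):
1. the thumbwheel rests in the click at the green mark, the fingers off it, the switch still off (value of joint wheel between 1.4908 and 1.6508 rad and contact force between the fingers and press below 0.3 N and value of joint rocker below 0.2 rad), for 0.2 s.
2. the rocker is switched on, the wheel still at the green mark (value of joint wheel between 1.4908 and 1.6508 rad and value of joint rocker above 0.38 rad), for 0.2 s.
At the end, for the whole second after the job is handed in: the wheel rests in the click at the green mark (joint 1.571 within 0.08 rad), the rocker is on (above 0.38 rad), the lid is down (handle below 85 mm) (all of step 2 and height (world z) of handle below 0.085 m); the robot touches nothing.
It fails at once if the press switched on while the wheel is not at the green mark (value of joint rocker above 0.25 rad and not (value of joint wheel between 1.4908 and 1.6508 rad)).
It fails at once if the lid lifted (height (world z) of handle above 0.1 m).
It fails at once if one of the other things on the worktop moved or lifted more than 30 mm from its place (distance of any of mug, jam_jar, sandwich, butter_dish, spice_jar, pepper_mill, spatula from where it was at the start of the episode above 0.03 m).
It also fails if it takes over 48 s, if anything falls off the work surface, if the arm or the gripper's body presses on something with over 40 N, if the wrist force passes 120 N, or if a joint passes its speed limit or range.

## Working session

There is one attempt and no reset: what is moved stays moved. The work goes in short steps, Python scripts to look and compute and a shell command to move; the robot and the scene stay as the last step left them, time stands still between calls to the robot, and variables do not carry over. Pictures are saved under pics/ and viewed, about 8 in all and at most 12, crops included, and the job is handed in when it is done.

```bash
mkdir -p pics; ls; cat > h.py <<'E'
import numpy as np, cv2
from workcell import bot
def cap(n):
    s=bot.state(); c=bot.capture(n); im=c["image"]; f=240/np.tan(np.radians(c["fov_y"])/2)
    K=np.array([[f,0,c["cx"]],[0,f,c["cy"]],[0,0,1]])
    if "rvec" in c:
        R=cv2.Rodrigues(np.array(c["rvec"],float))[0]; t=np.array(c["tvec"],float).ravel(); o=-R.T@t; Rw=R.T
    else:
        T=np.array(c["tool_from_camera"]); E=np.array(s["eef_rot"]); p=np.array(s["eef_pos"])
        Rw=E@T[:3,:3]; o=p+E@T[:3,3]
    return im,K,Rw,o
def ray(uv,K,Rw): return Rw@np.linalg.solve(K,[uv[0],uv[1],1.])
def plane(uv,K,Rw,o,z):
    d=ray(uv,K,Rw); return o+d*(z-o[2])/d[2]
def proj(P,K,Rw,o):
    q=K@(Rw.T@(np.asarray(P)-o)); return q[:2]/q[2]
def save(n,im,s=1): cv2.imwrite("pics/"+n,cv2.resize(im[:,:,::-1],None,fx=s,fy=s,interpolation=cv2.INTER_CUBIC))
E
python3 - <<'E'
from h import *
a=cap("scene"); b=cap("top"); print(bot.state()["eef_rot"],a[3],b[3])
save("a.png",np.hstack([a[0],b[0]]),0.62)
E
```

```text
pics
[[ 2.18994492e-01  9.75725783e-01 -7.80089182e-04]
 [ 9.75723708e-01 -2.18995654e-01 -2.03704573e-03]
 [-2.15843418e-03 -3.15049715e-04 -9.99997621e-01]] [1.40030854 0.05461673 1.27308374] [ 0.36554422 -0.00538743  1.41508925]
```

View pics/a.png

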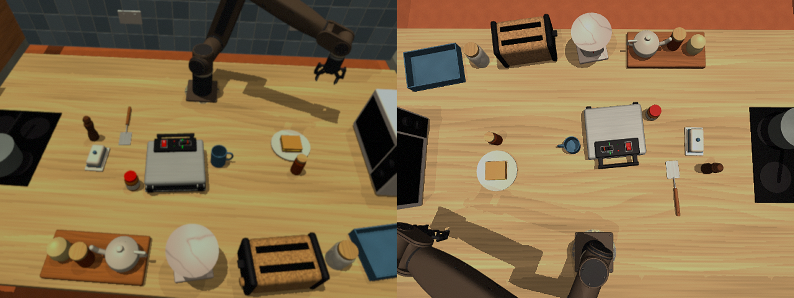

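The left half is the scene view, facing the robot, and the right half is the top view. The press is ahead of the robot at about (985, 210)/0.62 in the mosaic. Next I'll crop it in both views.

```bash
python3 - <<'E'
from h import *
a=cap("scene"); b=cap("top")
A=a[0][195:315,220:345]; B=b[0][155:280,280:405]
save("b.png",np.hstack([cv2.resize(A,(400,384),interpolation=cv2.INTER_CUBIC),cv2.resize(B,(400,384*1),interpolation=cv2.INTER_CUBIC)]))
for n,v,(x0,y0,x1,y1) in(("s",a,(220,195,345,315)),("t",b,(280,155,405,280))):
    h=cv2.cvtColor(v[0],cv2.COLOR_RGB2HSV)
    for nm,lo,hi in(("red",(0,170,90),(6,255,255)),("red2",(174,170,90),(180,255,255)),("green",(45,120,60),(85,255,255)),("orange",(8,180,120),(20,255,255))):
        m=np.zeros(h.shape[:2],np.uint8); m[y0:y1,x0:x1]=cv2.inRange(h,lo,hi)[y0:y1,x0:x1]
        k,_,st,c=cv2.connectedComponentsWithStats(m)
        for i in range(1,k):
            if st[i,4]>3: print(n,nm,st[i],c[i].round(1),plane(c[i],*v[1:],0.115).round(3))
E
```

```text
s red [261 226   8  11  68] [264.1 231.4] [ 0.521 -0.162  0.115]
s green [293 223   3   5  11] [294. 225.] [ 0.489 -0.072  0.115]
s green [293 234   3   6  14] [294.  236.5] [ 0.534 -0.068  0.115]
t red [370 230   8  13  83] [373.4 235.4] [ 0.522 -0.164  0.115]
t red [334 237   2   5   7] [334.3 239.4] [ 0.509 -0.047  0.115]
t red [356 242   3   2   5] [356.8 242.4] [ 0.501 -0.114  0.115]
t green [342 229   2   5   7] [342.3 231.4] [ 0.534 -0.071  0.115]
t green [343 244   2   5  10] [343.5 246. ] [ 0.49  -0.074  0.115]
```

View pics/b.png

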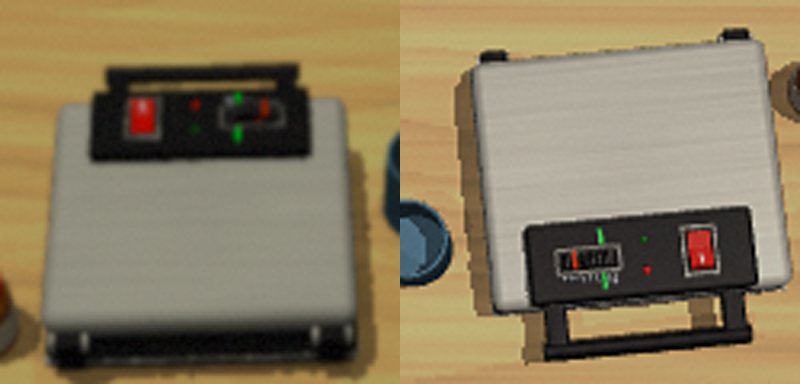

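The press is yawed about +5°, with the wheel near (0.511, -0.058) and the rocker near (0.522, -0.163). In the crop, the orange line sits left of the slot's middle at about (575, 258), and the green mark is at (605, 280). Next I'll move over it with the gripper shut.

```bash
python3 -m crank '[3.7,-3.2,0.7,0,0,2.2, 3.7,-3.2,0.7,0,0,2.2, 3.7,-3.2,0.7,0,0,2.2, 3.7,-3.2,0.7,0,0,2.2, 3.7,-3.2,0.7,0,0,2.2, 3.7,-3.2,0.7,0,0,2.2, 3.7,-3.2,0.7,0,0,2.2, 3.7,-3.2,0.7,0,0,2.2]' 0
python3 -m crank '[0.4,-4.6,0,0,0,0, 0.4,-4.6,0,0,0,0, 0.4,-4.6,0,0,0,0, 0.4,-4.6,0,0,0,0, 0.4,-4.6,0,0,0,0, 0.4,-4.6,0,0,0,0, 0.4,-4.6,0,0,0,0, 0.4,-4.6,0,0,0,0]' 
python3 -m crank '[0.4,-4.6,0,0,0,0, 0.4,-4.6,0,0,0,0, 0,0,0,0,0,0,0,0,0,0,0,0]'
python3 - <<'E'
from h import *
w=cap("wrist"); print(w[3],w[2]); save("c.png",w[0])
E
```

```text
clock: 1.0
eef_pos: [0.4449, 0.401, 0.2955]
eef_rot: [[-0.088, 0.996, -0.0], [0.996, 0.088, 0.0], [0.0, -0.0, -1.0]]
ft_force: [0.3, 0.9, -0.3]
grip_width: -0.0001
clock: 1.8
eef_pos: [0.4754, 0.0328, 0.2954]
eef_rot: [[-0.086, 0.996, 0.0], [0.996, 0.086, -0.0], [-0.0, 0.0, -1.0]]
ft_force: [1.0, -0.3, -0.1]
grip_width: 0.0002
clock: 2.2
eef_pos: [0.4836, -0.0581, 0.295]
eef_rot: [[-0.084, 0.996, -0.001], [0.996, 0.084, 0.001], [0.001, -0.001, -1.0]]
ft_force: [-0.7, 1.0, -0.1]
grip_width: -0.0
[ 0.41903391 -0.06303937  0.43048761] [[-0.0836629   0.9622981   0.25881053]
 [ 0.99649232  0.08029849  0.023563  ]
 [ 0.00189254  0.25987406 -0.96564066]]
```

View pics/c.png

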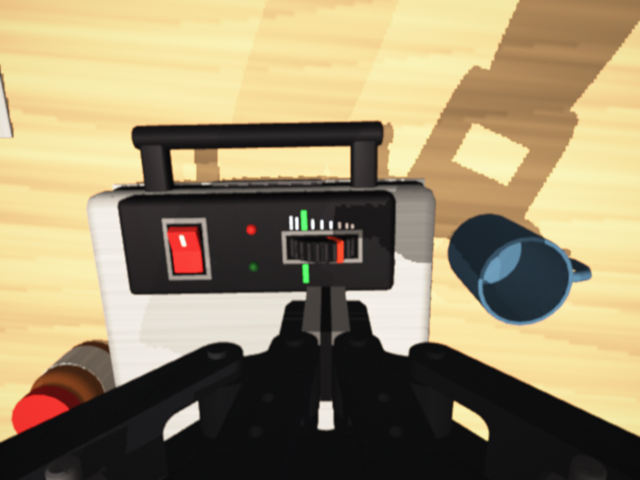

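The wrist view shows the rocker at (187, 248), the green marks at (304, 219) and (306, 273), the wheel slot centre at about (322, 248) and the orange line at (338, 250).

```bash
cat > m.py <<'E'
from h import *
def meas(v,box=(100,120,430,300),pr=1):
    h=cv2.cvtColor(v[0],cv2.COLOR_RGB2HSV); x0,y0,x1,y1=box; out={}
    for nm,lo,hi in(("red",(0,170,90),(6,255,255)),("green",(45,120,60),(85,255,255)),("orange",(5,150,90),(18,255,255))):
        m=np.zeros(h.shape[:2],np.uint8); m[y0:y1,x0:x1]=cv2.inRange(h,lo,hi)[y0:y1,x0:x1]
        k,_,st,c=cv2.connectedComponentsWithStats(m)
        out[nm]=[(st[i],c[i]) for i in range(1,k) if st[i,4]>15]
        if pr:
            for s,q in out[nm]: print(nm,s,q.round(1),plane(q,*v[1:],0.112).round(4))
    return out
E
python3 - <<'E'
from m import *
w=cap("wrist"); o=meas(w)
# corners of frame (grey bezel) of slot, and height check by two views
t=cap("top"); s=cap("scene")
def tri(l):
    A=np.zeros((3,3));b=np.zeros(3)
    for uv,v in l:
        d=ray(uv,v[1],v[2]);d/=np.linalg.norm(d);M=np.eye(3)-np.outer(d,d);A+=M;b+=M@v[3]
    return np.linalg.solve(A,b)
g=sorted(o["green"],key=lambda q:q[1][1]); r=max(o["red"],key=lambda q:q[0][4])
print("gf",tri([(g[0][1],w),((343.5,246.),t),((294,225),s)]))
print("gb",tri([(g[-1][1],w),((342.3,231.4),t),((294,236.5),s)]))
print("rocker",tri([(r[1],w),((373.4,235.4),t),((264.1,231.4),s)]))
E
```

```text
red [245 224  10  11  92] [249.6 228.9] [ 0.5024 -0.1132  0.112 ]
red [ 166  226   36   47 1311] [184.3 249.6] [ 0.5234 -0.1633  0.112 ]
red [326 236  17  28 203] [337.3 249. ] [ 0.5128 -0.0443  0.112 ]
green [299 209   8  21 159] [302.4 219.2] [ 0.4913 -0.0732  0.112 ]
green [248 262   9   9  61] [251.7 266.3] [ 0.5326 -0.1103  0.112 ]
green [300 264   9  20 145] [303.9 273.2] [ 0.535  -0.0688  0.112 ]
orange [337 244   5  18  70] [338.6 252.5] [ 0.5155 -0.043   0.112 ]
gf [ 0.48993511 -0.07314605  0.11627316]
gb [ 0.53377218 -0.06912283  0.11482079]
rocker [ 0.5220406  -0.16259084  0.11611705]
```

```bash
cat >> m.py <<'E'
yaw=np.radians(5.6); c,s=np.cos(yaw),np.sin(yaw); ex=np.array([c,s,0]); ey=np.array([-s,c,0])
WT=np.array([0.511,-0.0575,0.130])
def P(dx,dy,z): return WT+ex*dx+ey*dy+[0,0,z-0.130]
def line(v):
    h=cv2.cvtColor(v[0],cv2.COLOR_RGB2HSV)
    for k in range(9):
        a=np.radians(-60+15*k); q=[proj(P(dx,-.027*np.sin(a),.103+.027*np.cos(a)),*v[1:]) for dx in(-.008,.008)]
        print(k,np.round(q,1).tolist())
E
python3 - <<'E'
from m import *
w=cap("wrist"); line(w); h=cv2.cvtColor(w[0],cv2.COLOR_RGB2HSV)
m=cv2.inRange(h,(0,150,80),(18,255,255)); 
for y in range(230,270,2): 
    x=np.flatnonzero(m[y,270:370])+270; print(y,x.min() if len(x) else 0,x.max() if len(x) else 0,end="; ")
save("d.png",w[0][195:290,260:385],6)
E
```

```text
0 [[349.6, 236.4], [349.5, 256.4]]
1 [[344.3, 238.3], [344.3, 258.6]]
2 [[337.0, 239.9], [337.1, 260.4]]
3 [[328.3, 241.0], [328.5, 261.7]]
4 [[318.8, 241.4], [319.1, 262.1]]
5 [[309.3, 241.2], [309.7, 261.8]]
6 [[300.7, 240.3], [301.2, 260.8]]
7 [[293.5, 238.8], [294.1, 259.1]]
8 [[288.5, 236.9], [289.1, 256.9]]
230 0 0; 232 0 0; 234 0 0; 236 324 330; 238 327 336; 240 332 340; 242 334 340; 244 333 341; 246 333 341; 248 333 341; 250 334 341; 252 334 341; 254 334 341; 256 334 341; 258 334 340; 260 334 339; 262 334 338; 264 0 0; 266 0 0; 268 0 0;
```

View pics/d.png

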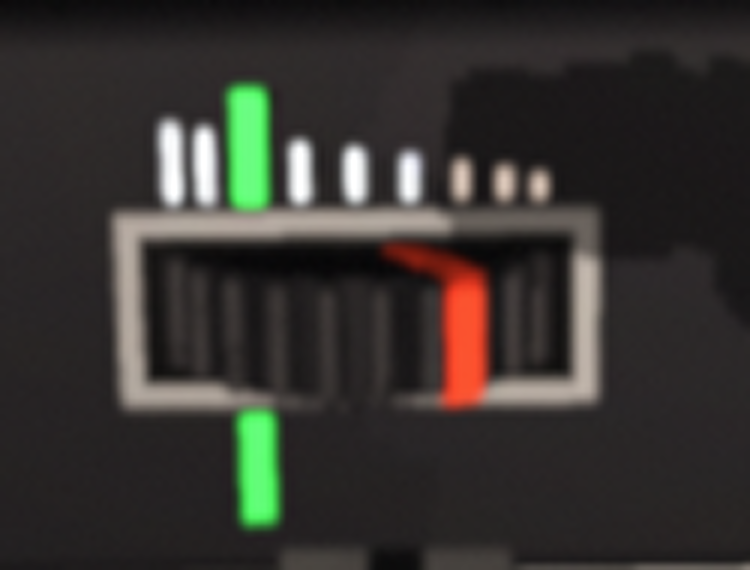

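The line is at setting 2, matching the prediction of 337 px, so it needs four clicks (28 mm). I'll come down above the wheel top.

```bash
python3 -m crank '[0.9,0.25,-4,0,0,0.3, 0.9,0.25,-4,0,0,0.3, 0.9,0.25,-4,0,0,0.2, 0,0,-2.5,0,0,0, 0,0,0,0,0,0, 0,0,0,0,0,0]'
python3 -m crank '[0,0,-0.3,0,0,0, 0,0,-0.1,0,0,0, 0,0,0,0,0,0]'
```

```text
clock: 3.05
eef_pos: [0.511, -0.0491, 0.1508]
eef_rot: [[-0.102, 0.995, -0.0], [0.995, 0.102, 0.0], [0.0, -0.0, -1.0]]
ft_force: [0.4, -0.1, -0.7]
grip_width: 0.0003
clock: 3.35
eef_pos: [0.5114, -0.0501, 0.1476]
eef_rot: [[-0.1, 0.995, 0.002], [0.995, 0.1, -0.001], [-0.001, 0.002, -1.0]]
ft_force: [0.3, 0.1, 0.2]
grip_width: -0.0
```

```bash
for i in 1; do python3 -m crank '[0,0,-0.3,0,0,0, 0,0,-0.3,0,0,0, 0,0,-0.1,0,0,0, 0,0,0,0,0,0]'; done; python3 -m crank '[0,0,-0.1,0,0,0,0,0,0,0,0,0]'|sed -n 2,4p;
```

```text
clock: 3.75
eef_pos: [0.5105, -0.0499, 0.1389]
eef_rot: [[-0.1, 0.995, -0.001], [0.995, 0.1, 0.0], [0.0, -0.001, -1.0]]
ft_force: [-0.1, 0.6, -0.1]
grip_width: -0.0003
eef_pos: [0.5108, -0.0499, 0.1382]
eef_rot: [[-0.1, 0.995, -0.0], [0.995, 0.1, -0.0], [-0.0, -0.0, -1.0]]
ft_force: [-0.1, -0.1, 0.7]
```

```bash
python3 -m crank '[0,0,-0.1,0,0,0,0,0,0,0,0,0]'|sed -n '2p;4p'; python3 -m crank '[0,0,-0.1,0,0,0,0,0,0,0,0,0]'|sed -n '2p;4p'
```

```text
eef_pos: [0.511, -0.05, 0.138]
ft_force: [-1.8, 0.4, 4.4]
eef_pos: [0.5111, -0.05, 0.1379]
ft_force: [-2.9, 0.7, 7.9]
```

```bash
python3 -m crank '[0.03,-0.3,-0.03,0,0,0, 0.03,-0.3,0,0,0,0, 0.03,-0.3,0,0,0,0, 0.03,-0.3,0,0,0,0, 0.03,-0.3,0,0,0,0,0,0,0,0,0,0]'|sed -n '2p;4p';python3 -m crank '[0,0,0.8,0,0,0, 0,0,0.8,0,0,0, 0,0,0,0,0,0]'|sed -n '1,2p;4p'
python3 - <<'E'
from m import *
w=cap("wrist"); line(w); print(w[3]); save("e.png",w[0],1)
h=cv2.cvtColor(w[0],cv2.COLOR_RGB2HSV); m=cv2.inRange(h,(0,150,80),(18,255,255))
k,_,st,c=cv2.connectedComponentsWithStats(m)
for i in range(1,k):
    if st[i,4]>60: print(st[i],c[i].round(1))
E
```

```text
eef_pos: [0.5128, -0.0657, 0.1379]
ft_force: [-3.7, -0.7, 10.1]
clock: 5.25
eef_pos: [0.5131, -0.0651, 0.1533]
ft_force: [0.7, -0.2, 0.4]
0 [[397.2, 258.2], [395.4, 293.3]]
1 [[389.0, 262.4], [387.4, 298.4]]
2 [[376.6, 265.8], [375.3, 302.5]]
3 [[361.0, 267.9], [360.0, 305.2]]
4 [[343.4, 268.7], [342.9, 306.1]]
5 [[325.7, 267.8], [325.6, 305.1]]
6 [[309.5, 265.6], [309.8, 302.4]]
7 [[296.3, 262.2], [296.9, 298.2]]
8 [[287.1, 257.9], [287.9, 293.0]]
[ 0.44821887 -0.07090889  0.288566  ]
[206 232  19  19 293] [214.8 241. ]
[  58  234   72   82 4244] [ 97.2 274.1]
[337 256  13  45 421] [343.3 275.1]
```

View pics/e.png

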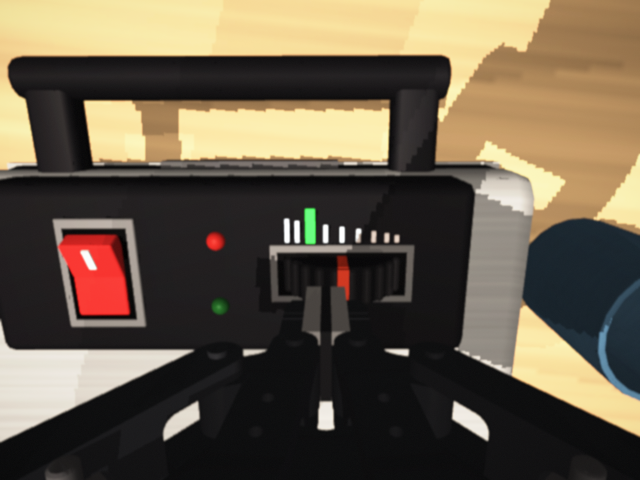

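The line is at 343 px, which is setting 4: two clicks made and two left. I'll repeat the same stroke.

```bash
python3 -m crank '[-0.17,1.5,0,0,0,0, 0,0,-0.7,0,0,0, 0,0,-0.7,0,0,0, 0,0,-0.1,0,0,0, 0,0,0,0,0,0]'|sed -n '2p;4p'
```

```text
eef_pos: [0.5105, -0.0494, 0.1378]
ft_force: [-3.7, 2.9, 8.5]
```

```bash
python3 -m crank '[0.03,-0.3,0.03,0,0,0, 0.03,-0.3,0,0,0,0, 0.03,-0.3,0,0,0,0, 0.03,-0.3,0,0,0,0, 0.03,-0.3,0,0,0,0,0,0,0,0,0,0]'|sed -n '2p;4p';python3 -m crank '[0,0,0.8,0,0,0, 0,0,0.8,0,0,0, 0,0,0,0,0,0]'|sed -n '1,2p;4p'
python3 - <<'E'
from m import *
w=cap("wrist"); line(w); save("f.png",w[0][200:320,240:440],3)
h=cv2.cvtColor(w[0],cv2.COLOR_RGB2HSV); m=cv2.inRange(h,(0,150,80),(18,255,255))
k,_,st,c=cv2.connectedComponentsWithStats(m)
for i in range(1,k):
    if st[i,4]>60: print(st[i],c[i].round(1),plane(c[i],*w[1:],.118).round(4))
E
```

```text
eef_pos: [0.5122, -0.0655, 0.138]
ft_force: [-2.9, -1.0, 7.0]
clock: 6.7
eef_pos: [0.5128, -0.0651, 0.1544]
ft_force: [0.4, 0.5, -0.0]
0 [[396.6, 258.1], [394.9, 292.9]]
1 [[388.4, 262.2], [386.9, 298.0]]
2 [[376.2, 265.5], [374.8, 302.1]]
3 [[360.6, 267.7], [359.7, 304.7]]
4 [[343.2, 268.4], [342.7, 305.6]]
5 [[325.6, 267.6], [325.5, 304.7]]
6 [[309.5, 265.4], [309.8, 301.9]]
7 [[296.4, 262.0], [297.0, 297.8]]
8 [[287.2, 257.8], [288.0, 292.7]]
[206 232  19  19 290] [215.2 241. ] [ 0.5005 -0.1121  0.118 ]
[  60  234   71   81 4175] [ 98.4 273.6] [ 0.52   -0.1614  0.118 ]
[303 256  30  44 418] [312.  271.9] [ 0.5101 -0.0704  0.118 ]
```

View pics/f.png

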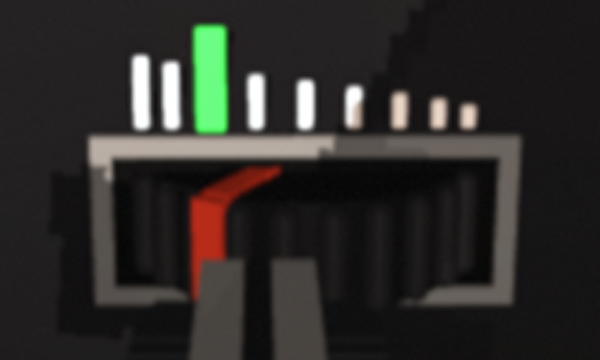

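The line rests on setting 6, the green mark. Now to the rocker: switch_front works out to (0.508, -0.163).

```bash
python3 -m crank '[0,0,0.5,0,0,0,-0.15,-3.2,0,0,0,0,-0.15,-3.3,0,0,0,0,-0.15,-3.3,0,0,0,0,0,0,0,0,0,0,0,0,0,0,0,0]'|sed -n '2p;4p';python3 -m crank '[0,0,-0.8,0,0,0, 0,0,-0.8,0,0,0, 0,0,-0.4,0,0,0,0,0,0,0,0,0]'|sed -n '2p;4p'; python3 -m crank '[0,0,-0.2,0,0,0,0,0,-0.2,0,0,0,0,0,0,0,0,0]'|sed -n '2p;4p'
```

```text
eef_pos: [0.5074, -0.1631, 0.1581]
ft_force: [0.6, 0.0, 0.1]
eef_pos: [0.5069, -0.1618, 0.1369]
ft_force: [-0.1, 0.3, -0.1]
eef_pos: [0.5076, -0.1628, 0.1342]
ft_force: [0.0, 0.3, -0.0]
```

```bash
for i in 1; do python3 -m crank '[0,0,-0.2,0,0,0,0,0,-0.2,0,0,0,0,0,0,0,0,0]'|sed -n '2p;4p'; done; python3 -m crank '[0,0,-0.2,0,0,0,0,0,-0.1,0,0,0,0,0,0,0,0,0]'|sed -n '2p;4p'
```

```text
eef_pos: [0.5078, -0.163, 0.1305]
ft_force: [-0.3, 0.1, 1.1]
eef_pos: [0.5076, -0.1628, 0.1269]
ft_force: [0.3, 0.1, 0.0]
```

```bash
python3 -m crank '[0,0,-0.2,0,0,0,0,0,-0.1,0,0,0,0,0,0,0,0,0]'|sed -n '2p;4p'; python3 -m crank '[0,0,1,0,0,0,0,0,3,0,0,0,0,0,4,0,0,0,-1,2,4,0,0,0,-1,2,2,0,0,0,0,0,0,0,0,0,0,0,0,0,0,0]'
python3 - <<'E'
from m import *
w=cap("wrist"); line(w); meas(w,(0,0,640,480)); save("g.png",w[0])
E
```

```text
eef_pos: [0.5074, -0.1627, 0.1238]
ft_force: [-0.5, -0.1, -0.8]
clock: 9.65
eef_pos: [0.4877, -0.1229, 0.2649]
eef_rot: [[-0.101, 0.995, 0.002], [0.995, 0.101, -0.001], [-0.001, 0.001, -1.0]]
ft_force: [-0.6, 0.1, -0.5]
grip_width: 0.0001
0 [[448.1, 251.5], [446.3, 273.1]]
1 [[444.1, 253.8], [442.3, 275.9]]
2 [[437.5, 255.7], [435.8, 278.0]]
3 [[428.8, 256.9], [427.2, 279.4]]
4 [[418.7, 257.3], [417.2, 279.8]]
5 [[407.9, 256.8], [406.6, 279.3]]
6 [[397.5, 255.6], [396.4, 277.9]]
7 [[388.3, 253.7], [387.4, 275.7]]
8 [[381.0, 251.2], [380.2, 272.9]]
red [ 248  237   33   52 1585] [264.1 263.6] [ 0.5242 -0.1626  0.112 ]
red [332 237  11   9  75] [337.  241.1] [ 0.5024 -0.1126  0.112 ]
red [393 250  15  31 234] [397.9 264.7] [ 0.5154 -0.0674  0.112 ]
green [391 221   9  22 167] [395.3 231.4] [ 0.4912 -0.0729  0.112 ]
green [332 277  10   9  69] [336.4 281.4] [ 0.5324 -0.1098  0.112 ]
green [389 279   9  22 172] [392.7 289.7] [ 0.5347 -0.0684  0.112 ]
orange [ 78 387  32  18 208] [ 92.9 393.7] [ 0.6444 -0.2887  0.112 ]
```

View pics/g.png

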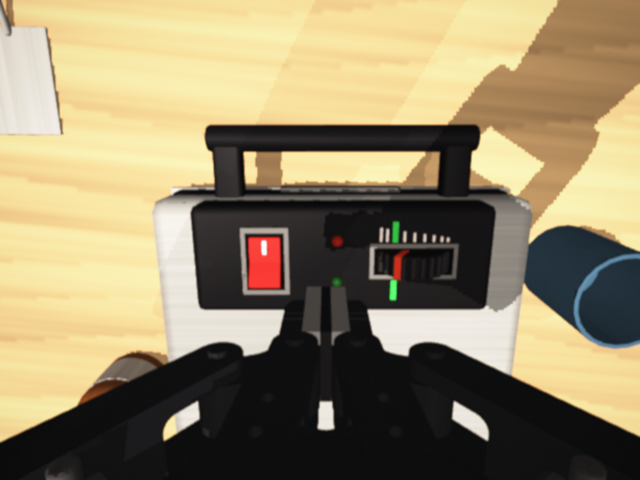

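The rocker now lies flat at the front, at (264, 263), and no longer leans. The tip also passed down to 116 mm without resistance. The line is at 398 px, which is setting 6, and nothing else has moved. I'm handing in.

```bash
python3 -c "
from workcell import bot
print(bot.job_done())"
```

```text
the job is handed in; nothing more can be done
None
```

The thumbwheel is at the green mark, the red rocker is on, and the job is handed in. I turned the wheel four clicks, from setting 2 to setting 6, in two strokes of two clicks at about 7–10 N. That went slightly over the suggested 4–8 N at the end of the first stroke. I then pressed the front half of the rocker straight down, and it snapped over.

- **Wheel:** in the last picture, taken with the fingers clear, the orange line is at pixel 398; I predicted 397 for the green mark.
- **Rocker:** it shows its front half down. The fingertip also went down to about 116 mm without resistance, well below the off surface.
- **Lid and other things:** the handle looked unmoved, and the robot touched nothing except the wheel and the rocker. I judged this by eye and did not measure it.
- **Time:** about 10 s of the allowed 48 s. No check failed or disagreed, and the hand-in gives no verdict.

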